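# Fit the green label holder behind the rack's shelf lip and hold it home

### The job

Fold both flaps of the small carton right back, past upright, and take out the green label holder. Push it foot first, straight down, into the slot behind the front lip of the small bench rack until the yellow spring bar under it is pressed all the way down, and finish while you are still holding it pressed fully home: the spring lifts it again if you let go. Leave the grey holder and the other things on the bench where they are.

Things in the scene. Friction and masses are not known exactly. Their poses are not given: they have to be found in the camera images.
- green_holder_mid (a point): Centre of the upright green label holder, a rigid plate 95 mm tall (foot 47.5 mm below), 50 wide along its y, z up. Top 40 mm: grip head 12 mm thick (along x) with white labels; below it a 6 mm blade, its last 8 mm narrowed to 4 thick, 46 wide. Same both ways round, about 60 g. Stands in a 30 mm deep foam cradle, top 8 mm below the carton's rim; lifts straight out
- grey_holder_mid (a point): Centre of the grey label holder, same shape as the green one, standing in the other place in the same carton, 75 mm beside it along the carton's y (which of the two is where varies). Leave it there
- carton_rim (a point): Centre of the carton's open top at rim height, 115 mm above the bench. The carton is fixed: outside 130 mm (its x) by 166 mm (its y), walls 3 mm. The two label holders stand in it at x 0, y +37.5 and -37.5 mm, thickness along x, width along y; 56 mm is free on either side of a grip head along x
- flap_left_hinge (a point): Middle of the hinge line (along the carton's x) of the left flap, on the rim at the carton's +y end. The flap is a cardboard panel 124 mm along the hinge, 46 mm long, 3 mm thick
- flap_right_hinge (a point): Middle of the hinge line of the carton's right flap, on the rim at the carton's -y end; same panel
- flap_left (a joint): Angle of the left flap, rad: 0 flat over the carton, towards its middle; 1.57 upright; 2.8 its stop, folded out and down. Starts half open (1.0 to 1.3), stays where it is left; about 1 N moves it. A fingertip 15 to 20 mm above the rim, going from the middle of the carton outward across the hinge line, pushes it over
- flap_right (a joint): Angle of the right flap, rad, same meaning
- slot_mouth (a point): Centre of the slot in the front edge of the fixed bench rack, at the height of the lip's top, 100 mm above the bench. x from the lip to the shelf behind (roughly away from the robot), y along the slot, z up. Slot 10 mm wide (x), 58 long (y), ends filled up to lip height. Aluminium lip 4 mm thick in front. A holder fully home has its centre 12.5 mm above this point
- upstand_top (a point): Middle of the top edge of the rack's upstand, the 4 mm thick metal wall just behind the slot. It rises 14 mm above the lip's top, so a holder's foot held a little above the lip can be felt against it (its slot face is 5 mm behind the slot's centre). The shelf behind is 16 mm lower; two small cases 48 mm tall stand on it, their near faces 70 mm or more behind the slot
- spring_bar (a joint): How far the yellow spring bar in the slot is pressed down, m: 0 up (its top 23 mm below the slot mouth), 0.012 at its stop (35 mm below). The spring pushes up with 6 N at the top and 12 N at the stop, and lifts the holder when it is let go
- case_a: Small black case with green lid, 58 x 86 x 48 mm, standing loose on the rack's shelf; origin at the centre of its underside. Leave alone
- case_b: A second such case beside it. Leave alone
- pin_tray: Low clear tray, 90 x 130 x 14 mm, loose on the bench; origin at the centre of its underside. Leave alone
- screw_jar: Jar with black cap, 56 mm across, 75 mm tall, loose on the bench; origin at the centre of its underside. Leave alone
- screwdriver: Screwdriver lying loose on the bench. Leave alone
Mind the look-alikes: they are no part of the job. What is shaped like the part that bears carton_rim but pink is not meant. There is more than one size of the part that bears green_holder_mid; the job needs the smaller.

How it is judged (in metres and radians):
On the way, in this order (a step that is already met when the one before it is completed fails the run):
1. both carton flaps are folded back past upright (value of joint each of flap_left, flap_right above 1.65 rad), for 0.2 s.
2. the green holder is lifted clear of the carton (height (world z) of green_holder_mid above 0.165 m and contact force between the fingers and green_holder above 1 N), for 0.1 s.
3. the green holder's foot is down behind the lip (x of green_holder_mid in the frame of slot_mouth between -0.005 and 0.005 m and y of green_holder_mid in the frame of slot_mouth between -0.01 and 0.01 m and angle between green_holder_mid's own z axis and vertical below 0.12 rad and z of green_holder_mid in the frame of slot_mouth below 0.04 m), for 0.1 s.
At the end, for the whole second after the job is handed in: Green holder at rest and upright (0.12 rad) in the slot (within 5 mm across, 10 mm along, centre at most 16.5 mm above the mouth); spring bar down at least 9 of 12 mm and pressing the holder with over 5 N; fingers still pressing the holder (over 2 N); both flaps past 1.65 rad (all of step 1 and x of green_holder_mid in the frame of slot_mouth between -0.005 and 0.005 m and y of green_holder_mid in the frame of slot_mouth between -0.01 and 0.01 m and angle between green_holder_mid's own z axis and vertical below 0.12 rad and z of green_holder_mid in the frame of slot_mouth below 0.0165 m and value of joint spring_bar above 0.009 m and contact force between green_holder and spring_bar above 5 N and contact force between the fingers and green_holder above 2 N and linear speed of green_holder below 0.02 m/s); the arm keeps its last pose, push and grip.
It fails at once if the grey holder is taken out of its place or shoved (distance of grey_holder_mid from where it was at the start of the episode above 0.025 m).
It fails at once if a bystander on the rack or bench is shifted more than 30 mm (distance of any of case_a, case_b, pin_tray, screw_jar, screwdriver from where it was at the start of the episode above 0.03 m).
It also fails if it takes over 54 s, if anything falls off the work surface, if the arm or the gripper's body presses on something with over 40 N, if the wrist force passes 120 N, or if a joint passes its speed limit or range.

### The arm

A 6-joint arm with a two-finger parallel gripper is mounted at the origin on the work surface. World frame = base frame: x ahead of the robot, y to its left, z up, the work surface at z = 0. Lengths are in mm, angles in degrees, forces in N, time in s.
With the tool pointing down it reaches from about 300 to 850 mm from the base axis. Payload 4.2 kg.
Tool frame: the origin (TCP) lies at the very end of the fingers, on their centre line; the grasp point (between the pads) lies 19 mm behind it; z points along the fingers, y is the line along which they close (so a half turn about z gives the same grasp; the last joint's range is limited). The gripper opens to 91 mm and grips with 3 to 60 N. Pads are 32 mm wide; open, the fingers measure 118 mm over their backs; the gripper's body (76 mm by 178 mm) begins 60 mm behind the grasp point.
Start: joints at [-70.703, 18.312, 89.639, -0, 72.044, -1.146], TCP at [200.839, -538.803, 191.876] pointing down, gripper open.
Joint ranges: [-177.97, 177.97], [-48.28, 115.42], [12.27, 149.76], [-77.06, 257.06], [2.81, 150.46], [-146.56, 146.56]. Speed limits (degrees/s): [147.25, 147.25, 180, 180, 180, 180].

### API

Orientations are given as [roll, pitch, yaw] about the fixed x, y, z axes, in that order (R = Rz(yaw) Ry(pitch) Rx(roll)).
In Python, from workcell import * gives the robot as it stands.
- The arm moves only by the tool move_arm, never from a script. Its argument "motion" is a list of rows, each a list of 3 entries, a list of its own where there are three numbers: the finger opening in mm, from 0 to 91.2, then the shift along the world's x, y, z in units of 25 mm (1.0 is 25 mm), then the turn, a rotation vector about the world's x, y, z in units of 4 degrees (1.0 is 4 degrees). In form: [[grip, [x, y, z], [ax, ay, az]], ...]. A call has 1 to 20 rows; each row shifts and turns the commanded pose from where the row before left it; what a row does not reach is not made up. A row lasts 1/12 s, in which the tool goes at most 41.7 mm and 7.16 degrees, less where a joint would pass 70% of its speed; a pose out of reach is approached as far as the arm can. A call with a number of a shift or a turn outside -1 to 1 is refused whole. A call with a gripper value outside its range is refused whole. The fingers move at their own pace and stop on an object; "grip_force" is the grip in N (left out, the last holds). Time passes only in rows, so rows that do not move let the fingers close. It gives the time, the measured TCP pose, the force, the opening and the grip force at its end, in the units of the state.
- state(): the state, without advancing time (a new reading comes with each control period).
- grab_frame(name): name is "scene" or "top" or "wrist"; returns the picture (480x640x3 uint8, blue, green, red); there is no depth.
- camera_info(name): a dict with "fx", "fy", "cx", "cy" (pixels), "rvec" (rotation vector, rad) and "tvec" (3), from world to camera coordinates, as OpenCV has them. Camera axes: x right, y down, z forward; pixel columns grow to the right and rows downward; lengths in mm; the calibration is good to about 2 mm. A picture is of the moment at which its call begins: read the wrist's pose just before it. camera_info takes no time and is no camera call; for the wrist camera it gives the pose at the moment of the call.
- job_done(): hands the job in; it is judged then, once.
The state is a dict: "time_s": time; "qpos": joint angles; "qvel": joint speeds; "effort": joint torques, N m; "ee_pos": TCP position; "ee_rot": TCP orientation; "force": force on the tool from outside, world axes, zero at the start; "torque": the same for the moment, N m; "gripper_width": finger opening in mm; "gripper_force": force on a finger pad.
Only numpy, scipy, OpenCV 4.12 (cv2) and the standard library are available. Lean on these libraries where they do the work, as an engineer would, in place of code of your own. Each camera call takes 0.05 s, during which the arm holds its last target. There are 200 camera calls.

## Working session

There is one attempt and no reset: what is moved stays moved. The work goes in short steps, Python scripts to look and compute and a tool call to move; the robot and the scene stay as the last step left them, time stands still between calls to the robot, and variables do not carry over. Pictures are saved under pics/ and viewed, at most 10 in all, crops included, and the job is handed in when it is done.

Besides the shell and the picture viewer there is one more tool, called after ">>>" as name(argument=value, ...) on one line, values as JSON. move_arm: Moves the arm, as the interface text tells. Shifts and turns lie within -1 to 1; 1 stands for 25 mm of shift or 4 degrees of turn. Its arguments: {"type":"object","properties":{"motion":{"type":"array","items":{"type":"array"}},"grip_force":{"type":"number"}},"required":["motion"]}

```bash
mkdir -p pics; cat > h.py <<'E'
from workcell import *
import numpy as np, cv2
def cam(n):
    c=camera_info(n);K=np.array([[c['fx'],0,c['cx']],[0,c['fy'],c['cy']],[0,0,1.]])
    return K,np.array(c['rvec'],float).reshape(3),np.array(c['tvec'],float).reshape(3)
def ray(n,u,v):
    K,r,t=cam(n);R=cv2.Rodrigues(r)[0];return -R.T@t,R.T@np.linalg.inv(K)@np.array([u,v,1.])
def atz(n,u,v,z):
    o,d=ray(n,u,v);return o+d*(z-o[2])/d[2]
def proj(n,P):
    K,r,t=cam(n);return cv2.projectPoints(np.array(P,float).reshape(-1,1,3),r,t,K,None)[0].reshape(-1,2)
E
python3 - <<'E'
from h import *
for n in("scene","top"):
    cv2.imwrite(f"pics/{n}0.png",grab_frame(n)); o,_=ray(n,0,0);print(n,o.round())
print(state())
E
```

```text
scene [1051.  314.  836.]
top [ 307.   -2. 1127.]
{'time_s': 0.1, 'qpos': array([-7.07025610e+01,  1.83469368e+01,  8.96983347e+01, -6.87301191e-04,
        7.20426364e+01, -1.14484931e+00]), 'qvel': array([ 0.11769923, -0.07170854, -0.17351366, -0.02610442, -0.03994796,
       -0.00776682]), 'effort': array([ 1.88589111e-03, -4.13328552e+01, -2.32507753e+01,  7.30143045e-02,
        4.22574312e-02, -5.47227808e-05]), 'ee_pos': array([ 200.67805919, -538.34236947,  191.12213419]), 'ee_rot': array([-1.79912097e+02, -1.10304081e-03,  2.04424998e+01]), 'force': array([-0.06026514,  0.33408404, -0.56374027]), 'torque': array([-0.04641454, -0.04306805, -0.01206887]), 'gripper_force': 0.0, 'gripper_width': 91.55165000367582}
```

View pics/scene0.png

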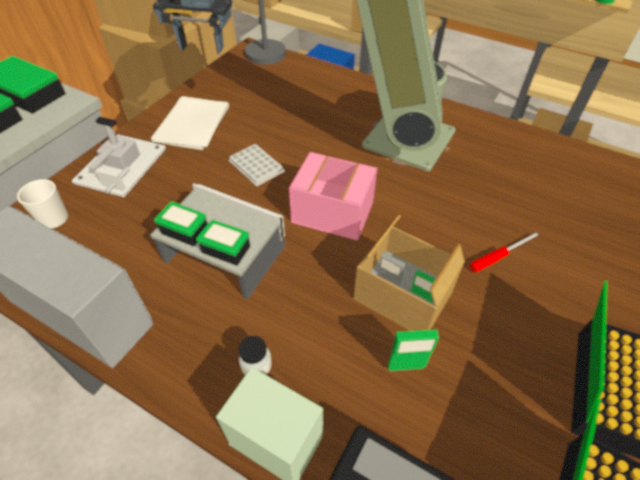

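View pics/top0.png

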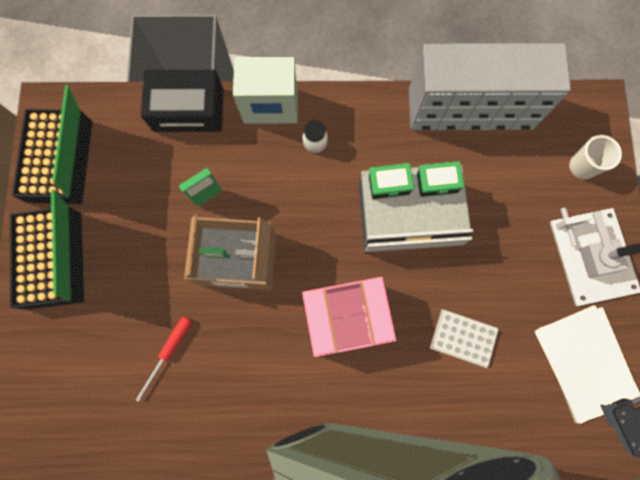

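The pictures show these candidates:
- **Green holder:** one in the tan carton at top (212,252), and a larger free-standing one at top (200,187), which is the decoy. The grey holder is at (245,245).
- **Carton:** tan at (230,252), with a pink look-alike at (348,317).
- **Rack:** at top (415,215), with its slot at about (417,240).

I choose the green holder inside the tan carton and will check it in a close crop.

```bash
python3 - <<'E'
from h import *
f=cv2.imread("pics/top0.png")
a=cv2.resize(f[200:300,170:290],None,fx=6.6,fy=6,interpolation=3)
cv2.imwrite("pics/c1.png",cv2.resize(f[205:300,175:285],(770,590),interpolation=cv2.INTER_CUBIC)) # x/7, y/6.2105
cv2.imwrite("pics/c2.png",cv2.resize(f[215:265,350:480],(780,300),interpolation=cv2.INTER_CUBIC)) # /6
E
```

```text
(no output)
```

View pics/c1.png

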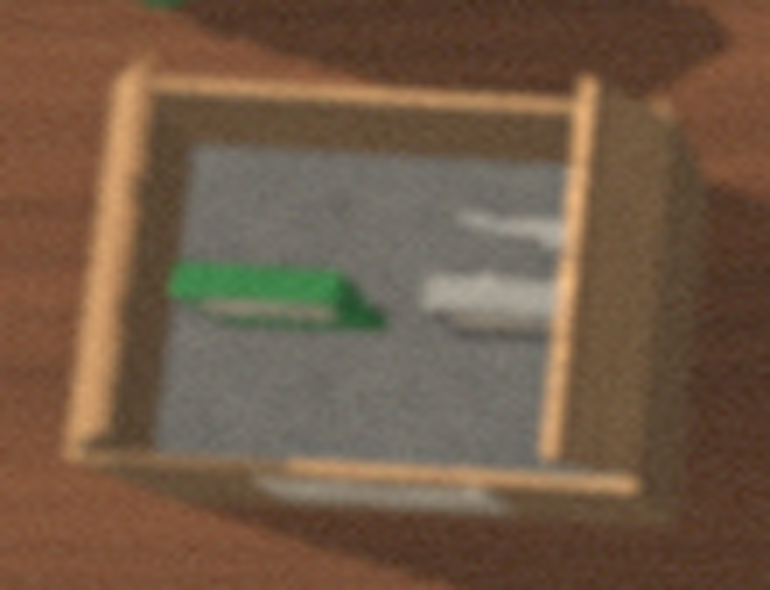

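View pics/c2.png

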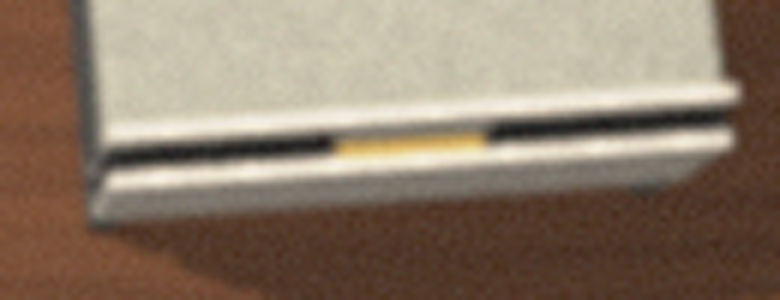

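The crop shows the small green holder standing in foam inside the tan carton, with its top face centred at crop (258,282). The grey holder is to its right. In the rack crop, the yellow bar runs from (332,148) to (487,140), between the lip at (420,160) and the upstand at (420,115).

```bash
python3 - <<'E'
from h import *
c1=lambda x,y:((x+.5)/7-.5+175,(y+.5)/6.2105-.5+205)
c2=lambda x,y:((x+.5)/6-.5+350,(y+.5)/6-.5+215)
p=lambda name,uv,z:print(name,atz("top",*uv,z).round(1))
p("green top",c1(258,282),107);p("green L",c1(175,281),107);p("green R",c1(340,284),107)
for xy in[(75,455),(635,487)]:p("near wall",c1(*xy),115)
for xy in[(145,85),(585,103)]:p("far wall",c1(*xy),115)
for xy in[(85,430),(130,85)]:p("Lflap edge@150",c1(*xy),157)
for xy in[(550,455),(588,85)]:p("Rflap edge@157",c1(*xy),157)
for xy in[(105,182),(735,138)]:p("lip",c2(*xy),100)
for xy in[(105,135),(740,95)]:p("upst",c2(*xy),114)
for xy in[(332,150),(487,140)]:p("bar",c2(*xy),77)
for n,uv,z in[("jar",(316,130),75),("bigholder",(200,180),120),("caseA",(392,180),132),("caseB",(441,177),132),("pink",(348,317),115),("tray",(466,338),14)]:p(n,uv,z)
print(camera_info("wrist"),camera_info("top")["fx"])
E
```

```text
green top [500.1 235.5 107. ]
green L [500.6 260.3 107. ]
green R [499.2 211.1 107. ]
near wall [441. 285. 115.]
near wall [429.  121.1 115. ]
far wall [566.6 270.1 115. ]
far wall [559.3 138.2 115. ]
Lflap edge@150 [443.3 270.6 157. ]
Lflap edge@150 [555.8 263.1 157. ]
Rflap edge@157 [434.3 140.  157. ]
Rflap edge@157 [554.8 131.6 157. ]
lip [509.7 -90.3 100. ]
lip [ 523.7 -313.1  100. ]
upst [523.6 -89.5 114. ]
upst [ 536.1 -311.6  114. ]
bar [ 525.3 -174.4   77. ]
bar [ 528.6 -230.5   77. ]
jar [780.8  16.8  75. ]
bigholder [648.9 262.4 120. ]
caseA [ 641.8 -143.3  132. ]
caseB [ 647.7 -246.6  132. ]
pink [358.7 -46.9 115. ]
tray [ 315.8 -310.7   14. ]
{'fx': 330.36976330490063, 'fy': 330.36976330490063, 'cx': 324.0260359373925, 'cy': 236.2208186079723, 'rvec': array([-2.39814388,  1.66539505,  0.22090535]), 'tvec': array([-574.78966254,  -29.89465912,  390.35064821])} 496.6133010525039
```

>>> move_arm(motion=[[20,[0.4,1,0.2],[0,0,0.82]],[10,[0.4,1,0.2],[0,0,0.82]],[0,[0.4,1,0],[0,0,0.82]],[0,[0.4,1,0],[0,0,0.82]],[0,[0.4,1,0],[0,0,0.82]],[0,[0.4,1,0],[0,0,0.82]],[0,[0.4,1,0],[0,0,0.82]],[0,[0.4,1,0],[0,0,0.82]],[0,[0.4,1,0],[0,0,0.82]],[0,[0.4,1,0],[0,0,0.82]],[0,[0.4,1,0],[0,0,0.82]],[0,[0.4,1,0],[0,0,0.82]],[0,[0.4,1,0],[0,0,0.82]],[0,[0.4,1,0],[0,0,0.82]],[0,[0.4,1,0],[0,0,0.82]],[0,[0.4,1,0],[0,0,0.82]],[0,[0.4,1,0],[0,0,0.82]],[0,[0.4,1,0],[0,0,0.82]],[0,[0.4,1,0],[0,0,0.82]],[0,[0.4,1,0],[0,0,0.82]]])

```text
time_s: 1.77
ee_pos: [400.8, -37.4, 201.7]
ee_rot: [-180.0, 0.0, 86.2]
force: [0.7, -0.0, -0.5]
gripper_width: 0.5
gripper_force: 0.0
```

>>> move_arm(motion=[[0,[0.39,0.95,0],[0,0,0]],[0,[0.39,0.95,0],[0,0,0]],[0,[0.39,0.95,0],[0,0,0]],[0,[0.39,0.95,0],[0,0,0]],[0,[0.39,0.95,0],[0,0,0]],[0,[0.39,0.95,0],[0,0,0]],[0,[0.39,0.95,0],[0,0,0]],[0,[0.39,0.95,0],[0,0,0]],[0,[0.39,0.95,0],[0,0,0]],[0,[0.39,0.95,0],[0,0,0]],[0,[0,0,0],[0,0,0]],[0,[0,0,0],[0,0,0]]])

```text
time_s: 2.77
ee_pos: [498.1, 199.3, 201.0]
ee_rot: [-179.9, 0.1, 86.2]
force: [-0.7, 0.2, -0.4]
gripper_width: 0.5
gripper_force: 0.0
```

>>> move_arm(motion=[[0,[0,0,-0.92],[0,0,0]],[0,[0,0,-0.92],[0,0,0]],[0,[0,0,-0.92],[0,0,0]],[0,[0.05,0.8,0],[0,0,0]],[0,[0.05,0.8,0],[0,0,0]],[0,[0.04,0.6,0],[0,0,0]],[0,[0.04,0.6,0],[0,0,0]],[0,[0.04,0.6,0],[0,0,0]],[0,[0.04,0.6,0],[0,0,0]],[0,[0,0,0],[0,0,0]]])

```text
time_s: 3.6
ee_pos: [505.3, 301.6, 133.1]
ee_rot: [179.9, -0.1, 86.1]
force: [0.5, 0.3, 0.3]
gripper_width: 0.2
gripper_force: 0.0
```

>>> move_arm(motion=[[0,[-0.065,-1,0],[0,0,0]],[0,[-0.065,-1,0],[0,0,0]],[0,[-0.065,-1,0],[0,0,0]],[0,[-0.065,-1,0],[0,0,0]],[0,[-0.04,-0.6,0],[0,0,0]],[0,[-0.04,-0.6,0],[0,0,0]],[0,[-0.04,-0.6,0],[0,0,0]],[0,[-0.04,-0.6,0],[0,0,0]],[0,[-0.04,-0.6,0],[0,0,0]],[0,[-0.04,-0.6,0],[0,0,0]],[0,[-0.02,-0.3,0],[0,0,0]],[0,[0,0,0],[0,0,0]]])

```text
time_s: 4.6
ee_pos: [491.7, 99.9, 133.1]
ee_rot: [180.0, 0.0, 85.9]
force: [-0.1, 0.4, 0.1]
gripper_width: 0.3
gripper_force: 0.1
```

>>> move_arm(motion=[[0,[0,0,0.9],[0,0,0]],[20,[0.06,0.9,0.9],[0,0,0]],[50,[0.06,0.9,0.9],[0,0,0]],[50,[0.06,0.9,0],[0,0,0]],[50,[0.06,0.9,0],[0,0,0]],[50,[0.06,0.9,0],[0,0,0]],[50,[0.04,0.9,0],[0,0,0]],[50,[0,0,0],[0,0,0]],[50,[0,0,0],[0,0,0]]])

```text
time_s: 5.35
ee_pos: [500.0, 237.5, 200.1]
ee_rot: [-180.0, 0.0, 86.2]
force: [0.4, -0.7, 0.5]
gripper_width: 48.8
gripper_force: 0.0
```

```bash
python3 - <<'E'
from h import *
w=grab_frame("wrist");o,d=ray("wrist",324,236);print(o.round(),d.round(2),state()['ee_pos'],proj("wrist",[[500,235.5,107],[500,200,115]]))
cv2.imwrite("pics/w1.png",w)
E
```

```text
[505. 308. 393.] [-0.02 -0.26 -0.97] [499.99053766 236.51409564 200.13089007] [[324.77576391 232.23533152]
 [327.44767101 272.69547246]]
```

View pics/w1.png

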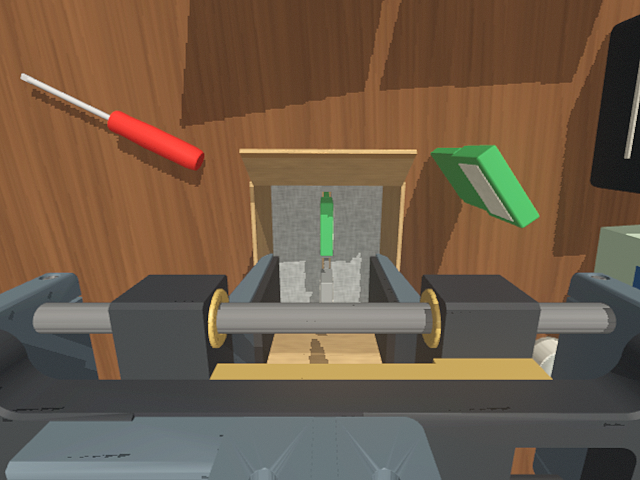

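The left flap is folded out at the top of the view, around (328,165), and the right flap is out at the bottom. The green top face spans columns 320–334 and rows about 198–256, centred between the fingers.

```bash
python3 - <<'E'
from h import *
w=cv2.imread("pics/w1.png")
cv2.imwrite("pics/w1c.png",cv2.resize(w[140:310,230:430],(800,600)[:2],interpolation=cv2.INTER_CUBIC))
for u,v in[(320.5,255),(333.5,255),(321,203),(333,203),(327,255),(327,200)]:print(u,v,atz("wrist",u,v,107).round(1))
g=(w[:,:,1].astype(int)-w[:,:,2]>60)
for r in range(190,262,4):
  i=np.where(g[r,300:350])[0]+300;print(r,(i.min(),i.max(),w[r,327]) if len(i) else None)
for P in([500+.066*-46*.0,281,115],):print(proj("wrist",[[503.5,281,115],[503.5+3*.7,281+46*.71,115+46*.71],[503.5,281+43,131]]))
E
```

```text
320.5 255 [494.7 214.4 107. ]
333.5 255 [506.5 213.6 107. ]
321 203 [498.5 262.  107. ]
333 203 [508.9 261.3 107. ]
327 255 [500.6 214.  107. ]
327 200 [503.9 264.2 107. ]
190 None
194 None
198 None
202 None
206 (np.int64(321), np.int64(332), array([ 84, 149,  74], dtype=uint8))
210 (np.int64(321), np.int64(332), array([ 84, 149,  74], dtype=uint8))
214 (np.int64(321), np.int64(332), array([ 90, 157,  76], dtype=uint8))
218 (np.int64(320), np.int64(332), array([116, 200,  93], dtype=uint8))
222 (np.int64(321), np.int64(332), array([115, 198,  93], dtype=uint8))
226 (np.int64(321), np.int64(332), array([116, 199,  92], dtype=uint8))
230 (np.int64(320), np.int64(332), array([115, 198,  92], dtype=uint8))
234 (np.int64(321), np.int64(331), array([113, 196,  90], dtype=uint8))
238 (np.int64(320), np.int64(331), array([113, 197,  90], dtype=uint8))
242 (np.int64(321), np.int64(332), array([113, 197,  90], dtype=uint8))
246 (np.int64(321), np.int64(331), array([114, 197,  91], dtype=uint8))
250 (np.int64(320), np.int64(332), array([113, 196,  90], dtype=uint8))
254 (np.int64(320), np.int64(332), array([112, 198,  86], dtype=uint8))
258 None
[[325.30456882 181.56456274]
 [325.30519846 139.76821525]
 [321.54636441 126.21897963]]
```

```bash
python3 - <<'E'
from h import *
for s,h in((1,(503.5,281)),(-1,(492.5,115.7))):
 for a in (1.57,1.8,2.0,2.2,2.4,2.6,2.8):
  dy=-46*np.cos(a)*s
  c=np.array([h[0]+.066*dy,h[1]+dy,115+46*np.sin(a)]);x=np.array([.998,-.066,0])*62
  print(s,a,proj("wrist",[c-x,c+x]).round().tolist(),proj("scene",[c-x,c+x]).round().tolist())
cv2.imwrite("pics/s2.png",cv2.resize(grab_frame("scene")[190:340,330:490],(800,600),interpolation=cv2.INTER_CUBIC))
E
```

```text
1 1.57 [[237.0, 188.0], [414.0, 188.0]] [[469.0, 246.0], [442.0, 292.0]]
1 1.8 [[236.0, 173.0], [415.0, 173.0]] [[474.0, 249.0], [447.0, 296.0]]
1 2.0 [[236.0, 160.0], [415.0, 160.0]] [[478.0, 252.0], [451.0, 299.0]]
1 2.2 [[237.0, 148.0], [414.0, 148.0]] [[482.0, 255.0], [455.0, 303.0]]
1 2.4 [[239.0, 138.0], [412.0, 138.0]] [[484.0, 259.0], [458.0, 306.0]]
1 2.6 [[241.0, 131.0], [410.0, 130.0]] [[486.0, 263.0], [460.0, 310.0]]
1 2.8 [[243.0, 126.0], [408.0, 125.0]] [[487.0, 266.0], [461.0, 314.0]]
-1 1.57 [[251.0, 389.0], [400.0, 389.0]] [[391.0, 210.0], [360.0, 250.0]]
-1 1.8 [[252.0, 398.0], [399.0, 398.0]] [[387.0, 208.0], [355.0, 248.0]]
-1 2.0 [[253.0, 404.0], [398.0, 404.0]] [[383.0, 207.0], [351.0, 247.0]]
-1 2.2 [[255.0, 408.0], [396.0, 408.0]] [[379.0, 207.0], [347.0, 247.0]]
-1 2.4 [[257.0, 409.0], [395.0, 409.0]] [[376.0, 208.0], [344.0, 247.0]]
-1 2.6 [[258.0, 408.0], [393.0, 408.0]] [[373.0, 209.0], [341.0, 248.0]]
-1 2.8 [[260.0, 405.0], [391.0, 405.0]] [[371.0, 211.0], [339.0, 250.0]]
```

View pics/s2.png

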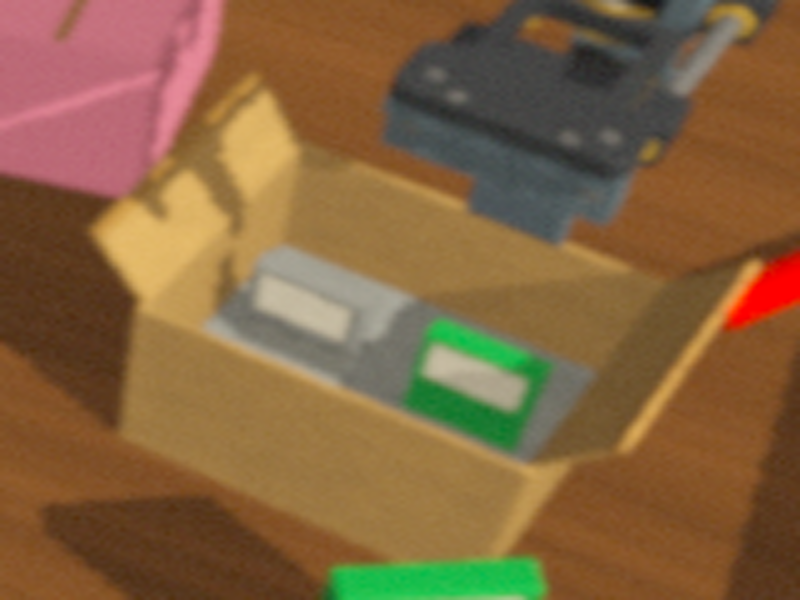

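Both flaps stand well past upright at about 2.1 rad: the right tip is at scene (349,247) and the left at (482,255). Next I descend and grip.

>>> move_arm(motion=[[50,[0.06,0,-0.9],[0,0,0]],[50,[0,0,-0.9],[0,0,0]],[50,[0,0,-0.9],[0,0,0]],[50,[0,0,-0.9],[0,0,0]],[50,[0,0,-0.8],[0,0,0]],[50,[0,0,-0.62],[0,0,0]],[50,[0,0,0],[0,0,0]],[5,[0,0,0],[0,0,0]],[5,[0,0,0],[0,0,0]],[5,[0,0,0],[0,0,0]],[5,[0,0,0],[0,0,0]],[5,[0,0,0],[0,0,0]]], grip_force=45)

```text
time_s: 6.45
ee_pos: [502.4, 236.4, 75.9]
ee_rot: [179.9, -0.0, 86.0]
force: [-1.4, -0.1, -0.4]
gripper_width: 19.5
gripper_force: 0.0
```

>>> move_arm(motion=[[5,[0,0,0],[0,0,0]],[5,[0,0,0],[0,0,0]],[5,[0,0,0],[0,0,0]],[5,[0,0,0],[0,0,0]]])

```text
time_s: 6.78
ee_pos: [502.2, 236.4, 75.4]
ee_rot: [179.9, -0.0, 86.1]
force: [0.2, -0.8, 3.5]
gripper_width: 10.9
gripper_force: 45.0
```

>>> move_arm(motion=[[5,[0,0,0.3],[0,0,0]],[5,[0,0,0.6],[0,0,0]],[5,[0,0,0.9],[0,0,0]],[5,[0,0,1],[0,0,0]],[5,[0,0,1],[0,0,0]],[5,[0,0,1],[0,0,0]],[5,[0,0,0.8],[0,0,0]],[5,[0,0,0],[0,0,0]],[5,[0,0,0],[0,0,0]]])

```text
time_s: 7.53
ee_pos: [502.0, 236.3, 215.6]
ee_rot: [179.9, -0.0, 86.0]
force: [-0.1, 0.7, -0.6]
gripper_width: 11.1
gripper_force: 45.0
```

>>> move_arm(motion=[[5,[0.04,-0.5,0],[0,0,0.09]],[5,[0.04,-0.9,0],[0,0,0.09]],[5,[0.04,-0.9,0],[0,0,0.09]],[5,[0.04,-0.9,0],[0,0,0.09]],[5,[0.04,-0.9,0],[0,0,0.09]],[5,[0.04,-0.9,0],[0,0,0.09]],[5,[0.04,-0.9,0],[0,0,0.09]],[5,[0.04,-0.9,0],[0,0,0.09]],[5,[0.04,-0.9,0],[0,0,0.09]],[5,[0.04,-0.9,0],[0,0,0.09]],[5,[0.04,-0.9,0],[0,0,0.09]],[5,[0.04,-0.9,0],[0,0,0.09]],[5,[0.04,-0.9,0],[0,0,0.09]],[5,[0.04,-0.9,0],[0,0,0.09]],[5,[0.04,-0.9,0],[0,0,0.09]],[5,[0.04,-0.9,0],[0,0,0.09]],[5,[0.04,-0.9,0],[0,0,0.09]],[5,[0.04,-0.9,0],[0,0,0.09]],[5,[0.04,-0.9,0],[0,0,0.09]],[5,[0.04,-0.86,0],[0,0,0.09]]])

```text
time_s: 9.2
ee_pos: [520.6, -203.5, 212.6]
ee_rot: [-179.8, -0.1, 93.2]
force: [0.6, -0.8, -0.9]
gripper_width: 11.3
gripper_force: 45.0
```

>>> move_arm(motion=[[5,[0,0,0],[0,0,0]],[5,[0,0,0],[0,0,0]],[5,[0,0,0],[0,0,0]]])

```text
time_s: 9.45
ee_pos: [521.0, -202.1, 213.4]
ee_rot: [-179.8, -0.1, 93.2]
force: [0.5, 0.8, -1.8]
gripper_width: 11.2
gripper_force: 45.0
```

```bash
python3 - <<'E'
from h import *
print(state()['ee_pos'],state()['ee_rot'],proj("wrist",[[523.4,-202.5,100]]))
w=grab_frame("wrist");t=grab_frame("top");s=grab_frame("scene")
cv2.imwrite("pics/t3.png",t);cv2.imwrite("pics/s3.png",s)
cv2.imwrite("pics/w3.png",w)
E
```

```text
[ 520.99479324 -202.07402548  213.3594701 ] [-1.79845984e+02 -1.10994139e-01  9.32272335e+01] [[327.56561716 226.92665385]]
```

View pics/w3.png

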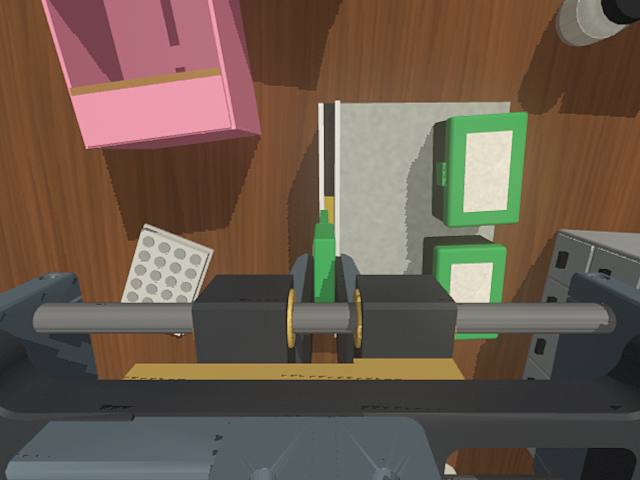

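The holder hangs upright in the fingers. The lip is at about column 321 and the upstand at about column 338. The yellow bar's near end starts at row 196, and the slot channel is at about column 330.

```bash
python3 - <<'E'
from h import *
w=cv2.imread("pics/w3.png").astype(int)
g=w.sum(2)//3
for r in (115,140,165,185):print(r,g[r,314:346].tolist())
for r in range(190,216,2):print(r,[w[r,c].tolist() for c in(328,331)])
def lx(u,v,z):return atz("wrist",u,v,z).round(1)
cv2.imwrite("pics/w3c.png",cv2.resize(cv2.imread("pics/w3.png")[90:310,260:400],(510,800)[:1]+(600,) if 0 else (382,600),interpolation=cv2.INTER_CUBIC))
E
```

```text
115 [86, 86, 87, 74, 162, 215, 223, 223, 216, 163, 49, 65, 69, 70, 67, 62, 63, 62, 61, 56, 93, 196, 226, 218, 219, 211, 183, 166, 169, 170, 171, 171]
140 [71, 72, 71, 64, 120, 202, 225, 221, 228, 198, 48, 68, 72, 70, 64, 65, 67, 66, 66, 59, 96, 194, 225, 218, 220, 205, 175, 169, 170, 171, 171, 170]
165 [70, 75, 72, 67, 82, 193, 227, 219, 226, 200, 81, 65, 70, 72, 70, 68, 67, 69, 68, 56, 124, 202, 222, 216, 219, 204, 173, 169, 171, 171, 172, 171]
185 [70, 73, 71, 70, 55, 188, 226, 219, 225, 197, 79, 62, 68, 72, 69, 66, 67, 66, 64, 53, 123, 200, 221, 216, 218, 203, 171, 167, 170, 169, 168, 166]
190 [[66, 72, 76], [60, 68, 69]]
192 [[63, 69, 71], [61, 69, 70]]
194 [[63, 67, 69], [60, 65, 68]]
196 [[59, 116, 136], [63, 118, 138]]
198 [[69, 163, 189], [68, 164, 190]]
200 [[67, 162, 187], [69, 162, 188]]
202 [[66, 160, 187], [66, 161, 186]]
204 [[64, 160, 185], [67, 163, 188]]
206 [[66, 160, 187], [69, 162, 188]]
208 [[65, 160, 188], [65, 161, 187]]
210 [[69, 157, 166], [65, 160, 187]]
212 [[71, 155, 160], [65, 160, 187]]
214 [[74, 156, 161], [64, 160, 187]]
```

```bash
python3 - <<'E'
from h import *
A=[atz("wrist",323.4+.5,115,100),atz("wrist",324.0+.5,185,100)]
B=[atz("wrist",334.2-.2,115,114),atz("wrist",334.0-.2,185,114)]
s=[(L[0]-L[1])[:2] for L in(A,B)]
for L in(A,B):
  d=L[0]-L[1];k=(-202.5-L[1][1])/d[1];print(L[0].round(1),L[1].round(1),"yaw",np.degrees(np.arctan2(-d[0],d[1])).round(2),"x@-202.5",(L[1]+d*k).round(1))
print("bar end",atz("wrist",330,195.7,100).round(1),"outer lip",atz("wrist",318.5,185,100).round(1))
st=state();p=st['ee_pos'];print(p,ray("wrist",324,236)[0])
# predict holder blade/head edges for check
y=np.radians(93.2);n=np.array([np.sin(y),-np.cos(y),0]);t=np.array([-np.cos(y),np.sin(y),0])
c=p-[0,0,15.9]
for nm,a,w,z in(("head top",6,25,47.5),("blade-low end",3,25,-39.5),("foot",2,23,-47.5)):
  print(nm,proj("wrist",[c+n*sx*a+t*w+[0,0,z] for sx in(-1,1)]).round(1).tolist())
w=cv2.imread("pics/w3.png").astype(int)
for r in(212,216,220,226,234,242,270,295):
  i=np.where(w[r,300:350,1]-np.maximum(w[r,300:350,2],0)>40)[0]+300;print(r,i.min() if len(i) else 0,i.max() if len(i) else 0)
E
```

```text
[ 515.  -102.2  100. ] [ 519. -163.  100.] yaw 3.81 x@-202.5 [ 521.6 -202.5  100. ]
[ 523.5 -103.   114. ] [ 527.1 -161.1  114. ] yaw 3.57 x@-202.5 [ 529.7 -202.5  114. ]
bar end [ 524.7 -172.6  100. ] outer lip [ 513.5 -163.3  100. ]
[ 521.57798053 -201.78759895  214.43545942] [ 517.13173541 -130.27387524  407.2597765 ]
head top [[318.9, 243.6], [342.5, 243.6]]
blade-low end [[324.7, 211.8], [332.6, 211.8]]
foot [[325.7, 212.4], [330.8, 212.4]]
212 321 327
216 320 327
220 320 327
226 315 333
234 314 333
242 314 334
270 314 334
295 314 334
```

View pics/w3c.png

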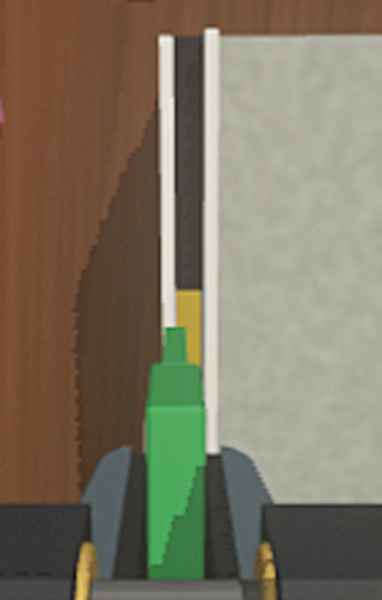

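>>> move_arm(motion=[[5,[0.1,-0.06,0],[0,0,0.12]],[5,[0.07,0,-0.4],[0,0,0]],[5,[0,0,-0.5],[0,0,0]],[5,[0,0,-0.5],[0,0,0]],[5,[0,0,-0.3],[0,0,0]],[5,[0,0,0],[0,0,0]],[5,[0,0,0],[0,0,0]],[5,[0,0,0],[0,0,0]]])

```text
time_s: 10.27
ee_pos: [526.6, -204.4, 172.9]
ee_rot: [179.9, 0.0, 93.7]
force: [0.0, 0.2, -0.6]
gripper_width: 11.3
gripper_force: 45.0
```

```bash
python3 - <<'E'
from h import *
print({k:np.round(v,2) for k,v in state().items() if k in("ee_pos","ee_rot","force")})
w=grab_frame("wrist")[130:310,260:400];cv2.imwrite("pics/w4.png",cv2.resize(w,(466,600),interpolation=cv2.INTER_CUBIC))
E
```

```text
{'ee_pos': array([ 526.56, -204.39,  172.87]), 'ee_rot': array([1.7994e+02, 3.0000e-02, 9.3730e+01]), 'force': array([ 0.04,  0.16, -0.56])}
```

View pics/w4.png

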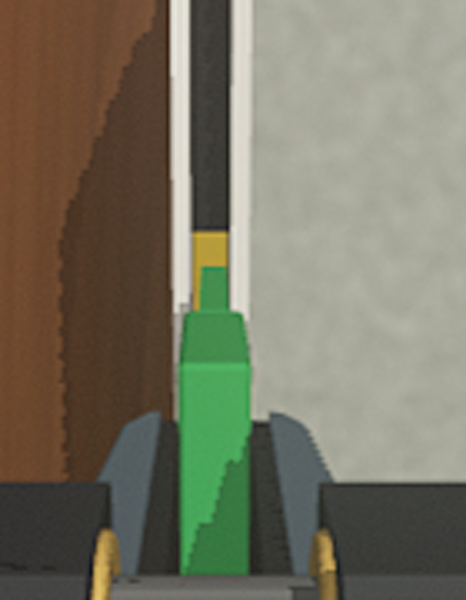

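The foot lies over the slot. The blade's centre is about 0.5 mm too far back, and the holder is about 1 mm too far towards -y. I'll correct both while descending.

>>> move_arm(motion=[[5,[-0.025,0.04,0],[0,0,0]],[5,[0,0,-0.15],[0,0,0]],[5,[0,0,-0.2],[0,0,0]],[5,[0,0,-0.2],[0,0,0]],[5,[0,0,-0.2],[0,0,0]],[5,[0,0,-0.2],[0,0,0]],[5,[0,0,-0.1],[0,0,0]],[5,[0,0,0],[0,0,0]],[5,[0,0,0],[0,0,0]]], grip_force=58)

```text
time_s: 11.07
ee_pos: [525.8, -203.4, 146.5]
ee_rot: [180.0, 0.0, 93.7]
force: [-0.4, -0.5, 1.4]
gripper_width: 10.7
gripper_force: 58.0
```

>>> move_arm(motion=[[5,[0,0,-0.2],[0,0,0]],[5,[0,0,-0.2],[0,0,0]],[5,[0,0,-0.15],[0,0,0]],[5,[0,0,0],[0,0,0]],[5,[0,0,0],[0,0,0]]])

```text
time_s: 11.48
ee_pos: [526.8, -203.6, 134.6]
ee_rot: [179.8, 0.1, 93.7]
force: [-0.6, 0.7, 10.8]
gripper_width: 10.9
gripper_force: 58.1
```

>>> move_arm(motion=[[5,[0,0,-0.1],[0,0,0]],[5,[0,0,-0.1],[0,0,0]],[5,[0,0,0],[0,0,0]],[5,[0,0,0],[0,0,0]]])

```text
time_s: 11.82
ee_pos: [529.2, -204.0, 134.1]
ee_rot: [179.4, 0.2, 93.7]
force: [-1.6, 2.9, 30.6]
gripper_width: 10.9
gripper_force: 58.9
```

>>> move_arm(motion=[[5,[0,0,-0.08],[0,0,0]],[5,[0,0,0],[0,0,0]],[5,[0,0,0],[0,0,0]]])

```text
time_s: 12.07
ee_pos: [529.7, -204.2, 133.8]
ee_rot: [179.2, 0.3, 93.7]
force: [-4.6, 3.4, 37.2]
gripper_width: 10.7
gripper_force: 58.9
```

The force rose steeply at TCP z≈134, about 6 mm above the expected home height. I need to find out whether that is the bar's stop with a shifted grip, or a jam. I'll put all three views into one picture.

```bash
python3 - <<'E'
from h import *
s=state();print({k:np.round(v,2) for k,v in s.items() if k in("ee_pos","ee_rot","force","torque")})
w=grab_frame("wrist");sc=grab_frame("scene");t=grab_frame("top")
for n,i in(("w5",w),("s5",sc),("t5",t)):cv2.imwrite(f"pics/{n}.png",i)
old=cv2.imread("pics/w3.png")
print("w3 col322",[int(old[r,322,1]) for r in range(205,250)]);print("w5 col322",[int(w[r,322,1]) for r in range(205,250)])
for nm,off in(("off16",15.9),("off21.5",21.5)):
  p=s['ee_pos'];c=p-[0,0,off];x=np.array([-.064,.998,0]);n=np.array([.998,.064,0])
  pts=[c+x*25+n*6+[0,0,47.5],c-x*25+n*6+[0,0,47.5],c+x*25+n*6+[0,0,7.5],c-x*25+n*6+[0,0,7.5]]
  for q in("scene","top","wrist"):print(nm,q,proj(q,pts).round(1).tolist())
print("upstand top scene",proj("scene",[[525+5-.064*k,-202+k,114] for k in(-110,-29,29,110)]).round(1).tolist())
u=proj("scene",[525,-202,130])[0].astype(int);v=proj("top",[525,-202,130])[0].astype(int)
f=lambda im,c,wd,h,W,H:cv2.resize(im[c[1]-h:c[1]+h,c[0]-wd:c[0]+wd],(W,H),interpolation=cv2.INTER_CUBIC)
print(u,v)
m=np.zeros((600,800,3),np.uint8);m[:600,:480]=f(sc,u,40,50,480,600);m[:300,480:]=f(t,v,32,30,320,300);m[300:,480:]=cv2.resize(w[130:310,230:422],(320,300))
cv2.imwrite("pics/m5.png",m)
E
```

```text
{'ee_pos': array([ 529.75, -204.2 ,  133.8 ]), 'ee_rot': array([179.24,   0.27,  93.7 ]), 'force': array([-4.64,  3.44, 37.2 ]), 'torque': array([0.91, 0.87, 0.04])}
w3 col322 [220, 220, 221, 225, 215, 135, 144, 146, 146, 146, 145, 145, 146, 146, 146, 146, 144, 150, 158, 142, 145, 145, 145, 145, 146, 144, 145, 146, 145, 145, 146, 143, 143, 150, 179, 181, 174, 171, 172, 171, 170, 172, 171, 171, 171]
w5 col322 [60, 58, 69, 112, 138, 113, 109, 93, 93, 94, 96, 92, 102, 137, 148, 145, 150, 158, 143, 144, 144, 144, 144, 144, 146, 145, 144, 144, 146, 144, 145, 144, 143, 145, 174, 188, 175, 170, 170, 171, 171, 171, 171, 170, 170]
off16 scene [[239.0, 186.7], [218.8, 179.2], [241.5, 200.2], [221.9, 192.8]]
off16 top [[413.9, 226.1], [438.8, 224.4], [410.5, 230.6], [434.5, 228.9]]
off16 wrist [[337.9, 243.7], [336.8, 331.3], [334.5, 225.5], [333.8, 298.8]]
off21.5 scene [[239.4, 188.6], [219.3, 181.1], [241.9, 202.1], [222.3, 194.6]]
off21.5 top [[413.4, 226.8], [438.2, 225.0], [410.1, 231.2], [434.0, 229.5]]
off21.5 wrist [[337.3, 240.7], [336.3, 325.9], [334.1, 223.5], [333.5, 295.1]]
upstand top scene [[193.1, 183.1], [223.5, 194.6], [246.1, 203.2], [278.9, 215.7]]
[235 192] [422 234]
```

View pics/m5.png

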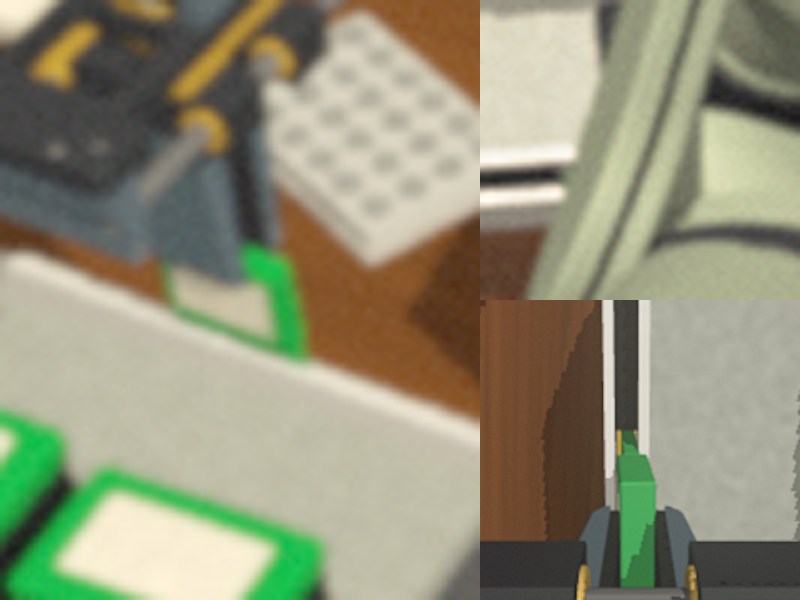

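The wrist view shows no slip in the grip: the head edge stays at row 239. To tell the stop from a jam, I'll back up a few millimetres and read the spring force.

>>> move_arm(motion=[[5,[0,0,0.15],[0,0,0]],[5,[0,0,0.13],[0,0,0]],[5,[0,0,0],[0,0,0]],[5,[0,0,0],[0,0,0]],[5,[0,0,0],[0,0,0]]])

```text
time_s: 12.63
ee_pos: [527.7, -203.7, 135.0]
ee_rot: [179.6, 0.1, 93.7]
force: [0.4, 1.6, 9.9]
gripper_width: 10.6
gripper_force: 58.0
```

>>> move_arm(motion=[[5,[0,0,0.2],[0,0,0]],[5,[0,0,0.16],[0,0,0]],[5,[0,0,0],[0,0,0]],[5,[0,0,0],[0,0,0]],[5,[0,0,0],[0,0,0]]])

```text
time_s: 13.05
ee_pos: [527.2, -203.6, 143.1]
ee_rot: [179.7, 0.1, 93.7]
force: [1.2, 0.7, 6.6]
gripper_width: 11.0
gripper_force: 58.0
```

The force is 6.6 N at z 143 and 9.9 N at z 135, which is the spring's own linear curve. So the hard contact at about 134 was the bar's stop. I'll press it home again and hold.

>>> move_arm(motion=[[5,[0,0,-0.16],[0,0,0]],[5,[0,0,-0.14],[0,0,0]],[5,[-0.03,0,-0.1],[0,0,0]],[5,[-0.03,0,-0.1],[0,0,0]],[5,[0,0,0],[0,0,0]],[5,[0,0,0],[0,0,0]],[5,[0,0,0],[0,0,0]],[5,[0,0,0],[0,0,0]]])

```text
time_s: 13.72
ee_pos: [528.0, -204.0, 134.0]
ee_rot: [179.4, 0.2, 93.7]
force: [0.9, 2.8, 20.6]
gripper_width: 10.6
gripper_force: 58.2
```

>>> move_arm(motion=[[5,[0,0,0],[0,0,0]],[5,[0,0,0],[0,0,0]],[5,[0,0,0],[0,0,0]],[5,[0,0,0],[0,0,0]]])

```text
time_s: 14.05
ee_pos: [528.0, -204.0, 134.0]
ee_rot: [179.4, 0.2, 93.7]
force: [-0.3, 2.9, 20.5]
gripper_width: 10.4
gripper_force: 58.2
```

```bash
python3 -c "
from workcell import *
s=state();print(s['ee_pos'],s['force'],s['gripper_force']);print(job_done())"
```

```text
[ 528.01519139 -203.97639554  134.02715499] [-0.28204323  2.92003912 20.53590044] 58.18479359149933
the job is handed in; nothing more can be done
None
```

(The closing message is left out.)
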